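# Free the locked tray of a watch tester

## Robot

A 7-joint arm with a two-finger parallel gripper is mounted at the origin on the work surface. World frame = base frame: x ahead of the robot, y to its left, z up, the work surface at z = 0. Lengths are in m, angles in rad, forces in N, time in s.
With the tool pointing down it reaches from about 0.4 to 0.85 m from the base axis. Payload 10.4 kg.
Tool frame: the origin (TCP) lies on the centre line of the jaws, within the pads' length; the fingertips stand 11 mm ahead of it and the grasp point (between the pads) lies 8 mm behind it; z points along the fingers, y is the line along which they close (so a half turn about z gives the same grasp; the last joint's range is limited). The gripper opens to 87 mm and grips with 3 to 60 N. Pads are 19 mm wide; open, the fingers measure 117 mm over their backs; the gripper's body (75 mm by 190 mm) begins 51 mm behind the grasp point.
Start: joints at [-1.213, 0.332, -0.065, 1.46, 0.022, 1.35, -0.088], TCP at [0.232, 0.58, 0.234] pointing down, gripper open.
Joint ranges: [-2.6, 2.6], [-0.5, 2.12], [-1.47, 1.34], [0.16, 2.42], [-1.27, 4.41], [0.06, 2.06], [-2.6, 2.6]. Speed limits (rad/s): [2.22, 2.22, 2.79, 2.79, 3.14, 3.14, 3.14].

## Interface

Orientations are given as a unit quaternion [x, y, z, w].
In Python, from bench import r gives the robot as it stands.
- The arm moves only by the shell command python3 -m pendant 'ROWS' [OPENING] [FORCE]. ROWS is JSON, a list of rows, each a list of 4 numbers: the shift along the tool's x, y, z in m, then the turn about the tool's z in rad. A call has 1 to 8 rows; each row shifts and turns the commanded pose from where the row before left it, along the tool's axes as they then stand; what a row does not reach is not made up. A row lasts 1/12 s, in which the tool goes at most 41.7 mm and 7.16 degrees, less where a joint would pass 70% of its speed; a pose out of reach is approached as far as the arm can. A call with a gripper value outside its range is refused whole. OPENING is the opening, from 0 (shut) to 1 (fully open), set as the call begins (- or left out, the last holds). The fingers move at their own pace and stop on an object; FORCE is the grip in N (left out, the last holds). Time passes only in rows, so rows that do not move let the fingers close. It gives the time, the measured TCP pose, the force, the opening and the grip force at its end, in the units of the state.
- r.read_state(): the state, without advancing time (a new reading comes with each control period).
- r.camera(name): name is "side" or "top"; returns a dict with "img" (400x640x3 uint8, red, green, blue), "camera_matrix" (3x3 intrinsics, pixels), "xyz" and "attitude" of the camera in the world. Camera axes: x right, y down, z forward; pixel columns grow to the right and rows downward; lengths in m; the calibration is good to about 2 mm. A picture is of the moment at which its call begins. There is no depth.
- r.close_job(): hands the job in; it is judged then, once.
Trained networks look in the newest picture that a camera, given by its name, has taken for a name from the list of things; names that differ only in an ending like _2 or _b are one class to them, and where a whole thing is asked for, a point or a joint stands for the part that bears it (a point fixed in the world has none). Each returns a list of dicts, best first, with "score" (0 to 1); they miss things now and then, are a little off and sometimes report something else, mostly with a low value. They report only what shows in the picture. A call takes as long as a camera call.
- r.outline_of(thing, camera): "mask" (400x640 bool, what is visible of it) and "bbox" ([centre column, centre row, width, height] in pixels, round what is visible of it).
The state is a dict: "time": time; "joint_positions": joint angles; "joint_vel": joint speeds; "joint_torque": joint torques, N m; "ee_pos": TCP position; "eef_rot": TCP orientation; "ft_force": force on the tool from outside, world axes, zero at the start; "torque": the same for the moment, N m; "width": finger opening in m; "grip_force": force on a finger pad.
Only numpy, scipy, OpenCV 4.12 (cv2) and the standard library are available. Lean on these libraries where they do the work, as an engineer would, in place of code of your own. Each camera call takes 0.05 s, during which the arm holds its last target. There are 200 camera calls.

## Task

The watch tester's tray is locked in. Take the release pin from its wooden stand, push it straight down through the small hole in the tester's top until you feel the hidden latch give and the tray springs out, without forcing anything: press gently, feel for the latch and stop. Then put the pin back in its stand, fully down, pull the tray all the way out by its tab and let go, leaving the other things on the bench where they are.

Things in the scene. Friction and masses are not known exactly. Their poses are not given: they have to be found in the camera images.
- tester: grey watch tester, fixed, 160 deep (x) x 200 wide (y) x 95 high; origin at the centre of its underside on the bench; its yaw varies. The tray comes out of its front, which faces its own -x. A black display hump (26 high) stands on the rear of the flat top, from 40 behind the middle. Pressing the pin on its top with over 25 N, or on the latch inside with over 20 N, damages it.
- hole (a point): mouth of the access hole, on its axis, level with the tester's flat top (95 above the bench): round, 8 mm diameter, 1 mm chamfer, straight down through the 8 mm top plate, inside a thin steel ring 18 across; in the tester's frame at x -30, y +50. The hidden latch finger, a flat pad 30 x 30, lies under it, 14 to 44 mm below the top (differs each time). Axes as the tester's.
- tray (a joint): how far the tray is out, in m: 0 latched, about 0.025 once sprung out, 0.07 fully out at its stop; slides along the tester's -x, stays where left, 1 to 3 N to pull. The hidden latch finger is sprung: it yields from 2 N, 1 mm per further newton, frees the tray after 4 mm (about 6 N; the tray then jumps out by itself) and meets a hard stop after 8 mm (10 N).
- tray_pull (a point): centre of the tray's aluminium pull tab, an upright fin on the middle of the tray front, 45 long (x) x 10 thick (y) x 26 high (32 to 58 above the bench), sticking straight out to the front; pinch it across its thickness from above. It moves with the tray; axes as the tester's, x runs from the fin's free end to the tray.
- pin: the release pin, steel and aluminium; origin at the very tip of its thin shaft, z up along the pin. Shaft 6 diameter, 70 long; above it a collar of 24 diameter, 4 thick; above that a round handle of 15 diameter, 60 long; 134 in all, 70 g. It starts upright in the stand, handle up, its collar resting on the stand's top.
- pin_handle (a point): centre of the pin's round handle, 104 above the pin's tip, on its axis; 30 below the handle's top.
- stand_mouth (a point): centre of the top of the pin's stand, a plain wooden block 50 x 50 x 80 high, fixed: mouth of a 12 mm bore that goes right down. The pin stands in it with the collar flat on this top and its tip 70 below this point. It changes places with the screwdriver carousel from start to start.
- carousel: bystander: round aluminium screwdriver carousel, 70 diameter, 86 high, fixed; origin under its centre.
- holder: bystander: small steel movement holder with a watch movement, 40 x 50 x 23, loose; origin under its centre.
- loupe: bystander: green eye loupe with a yellow band, 34 diameter, 28 high, loose; origin under its centre.
- tweezers: bystander: brass tweezers, 120 long, lying loose; origin under the middle.
- driver: bystander: small screwdriver, 105 long, 10 high, lying loose beyond the stand; origin under its middle.

How it is judged:
By the outcome, as a careful person would: the job done as asked, in the order asked, and still so for the second after the job is handed in, with the robot touching nothing.
It also fails if it takes over 64 s, if anything falls off the work surface, if the arm or the gripper's body presses on something with over 40 N, if the wrist force passes 120 N, or if a joint passes its speed limit or range.

## Working session

There is one attempt and no reset: what is moved stays moved. The work goes in short steps, Python scripts to look and compute and a shell command to move; the robot and the scene stay as the last step left them, time stands still between calls to the robot, and variables do not carry over. Pictures are saved under pics/ and viewed, at most 10 in all, crops included, and the job is handed in when it is done.

```bash
mkdir -p pics; cat > h.py <<'E'
import numpy as np,cv2
from scipy.spatial.transform import Rotation as R
from bench import r
def cam(n):
    c=r.camera(n); a=np.array(c["attitude"],float)
    M=a if a.shape==(3,3) else R.from_quat(a).as_matrix()
    return c["img"],np.array(c["camera_matrix"]),np.array(c["xyz"]),M
def ray(c,u,v,z):
    d=c[3]@np.linalg.inv(c[1])@np.array([u,v,1.]); return c[2]+d*(z-c[2][2])/d[2]
def proj(c,p):
    q=c[1]@c[3].T@(np.array(p)-c[2]); return q[:2]/q[2]
E
python3 - <<'E'
from h import *
s=r.read_state();print({k:np.round(v,4).tolist() for k,v in s.items()})
for n in("top","side"):
    c=cam(n);cv2.imwrite(f"pics/{n}1.png",c[0][...,::-1]);print(n,c[1].tolist(),c[2],c[3].tolist())
    for t in("tester","hole","tray_pull","pin","stand_mouth","carousel","holder","loupe","tweezers","driver"):
        try:print(t,[(round(o["score"],2),np.round(o["bbox"],1).tolist()) for o in r.outline_of(t,n)[:2]])
        except Exception as e:print(t,e)
E
```

```text
{'time': 0.0, 'joint_positions': [-1.2126, 0.3329, -0.0647, 1.461, 0.0216, 1.3499, -0.0885], 'joint_vel': [0.0001, 0.0032, 0.0013, -0.0009, 0.0001, -0.0007, 0.0003], 'joint_torque': [0.0002, -62.3255, 0.0248, -38.9908, -0.0614, 0.0396, 0.0001], 'ee_pos': [0.2322, 0.5799, 0.2328], 'eef_rot': [0.1892, 0.9819, -0.0007, -0.0001], 'ft_force': [-0.3746, -0.7045, -0.0809], 'torque': [0.0151, 0.0265, -0.0133], 'grip_force': 0.0, 'width': 0.0865}
top [[482.9707096114868, 0.0, 317.9035758804614], [0.0, 482.9707096114868, 201.97740106777076], [0.0, 0.0, 1.0]] [0.44441605 0.0096015  1.48304747] [[-0.0055059237777378926, -0.9989127162143252, 0.04629330608924695], [-0.9999706907315677, 0.005253654600903606, -0.005569272049880707], [0.0053200076301560505, -0.0463226132537163, -0.9989123650351726]]
tester [(0.72, [306.9, 172.6, 77.0, 80.9])]
hole [(0.77, [303.7, 171.8, 74.8, 78.4])]
tray_pull [(0.46, [299.5, 201.3, 39.0, 22.0])]
pin []
stand_mouth [(0.56, [397.0, 204.1, 22.2, 16.9])]
carousel [(0.74, [396.0, 204.1, 20.0, 20.8]), (0.57, [399.5, 163.0, 23.0, 23.8])]
holder [(0.46, [366.5, 247.2, 16.8,
[... 273 characters left out ...]
21859389, -0.1884728443033986, 0.3036619807392871], [-0.3571067923727046, -0.45788606520687936, 0.8141345651246111], [-0.014399667621106588, -0.8688028189696143, -0.4949487966677496]]
tester [(0.66, [346.8, 211.3, 90.3, 70.3]), (0.39, [319.6, 217.2, 21.3, 33.5])]
hole [(0.67, [359.1, 284.1, 32.6, 42.4]), (0.59, [349.6, 209.0, 85.5, 67.8])]
tray_pull [(0.7, [319.9, 217.2, 21.3, 36.7])]
pin [(0.47, [360.6, 254.1, 4.0, 31.0])]
stand_mouth [(0.63, [357.4, 283.7, 33.2, 40.8]), (0.44, [353.6, 256.8, 3.2, 12.7])]
carousel [(0.93, [412.9, 267.7, 33.7, 52.0])]
holder [(0.56, [292.9, 282.1, 20.5, 24.8])]
loupe []
tweezers [(0.4, [268.4, 184.1, 8.4, 14.2]), (0.25, [358.1, 284.5, 38.5, 44.7])]
driver []
```

```bash
python3 - <<'E'
import cv2
a=cv2.imread("pics/top1.png")[120:270,255:455];b=cv2.imread("pics/side1.png")[140:320,240:450]
cv2.imwrite("pics/topc.png",cv2.resize(a,None,fx=4,fy=4,interpolation=cv2.INTER_CUBIC))
cv2.imwrite("pics/sidec.png",cv2.resize(b,None,fx=3.3,fy=3.3,interpolation=cv2.INTER_CUBIC))
E
```

```text
(no output)
```

View pics/topc.png

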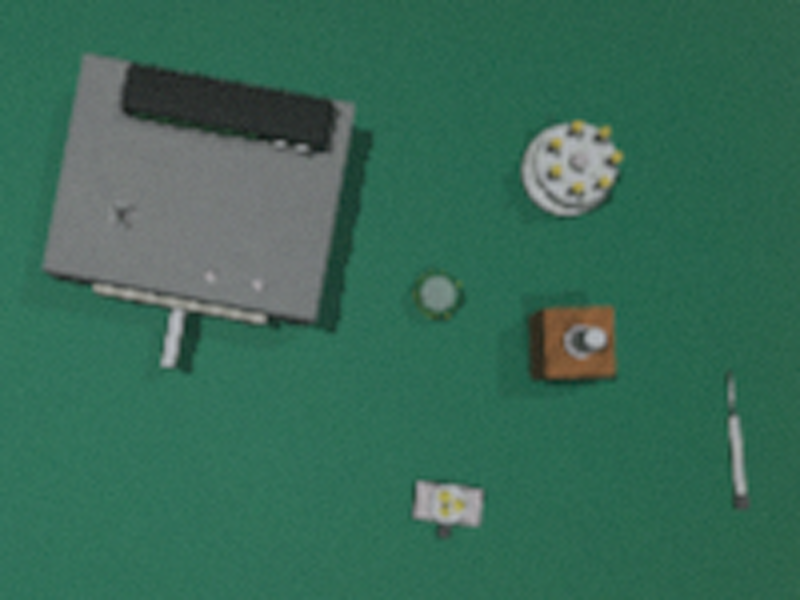

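View pics/sidec.png

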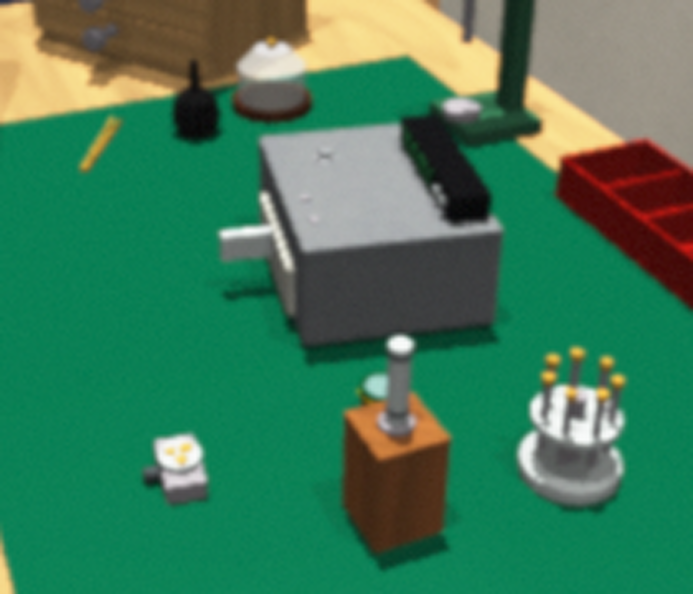

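The top crop shows the tester at top left, with its hole ring near crop (122,214) and the tab pointing down (-x). The pin stands in the wooden block, handle top near (595,339). In the side crop the hole is near (325,155) and the handle top near (400,345). Next I'll fit poses from both views.

```bash
cat > m.py <<'E'
from h import *
from scipy.optimize import least_squares
C={n:cam(n) for n in("top","side")}
t=lambda u,v:((u+.5)/4-.5+255,(v+.5)/4-.5+120)
s=lambda u,v:((u+.5)/3.3-.5+240,(v+.5)/3.3-.5+140)
def refine(n,p):
    g=cv2.cvtColor(C[n][0],cv2.COLOR_RGB2GRAY); q=np.array([[p]],np.float32)
    return cv2.cornerSubPix(g,q,(3,3),(-1,-1),(3,30,.01))[0,0]
obs=[]
# tester top corners (local x,y,z)
for n,p,l in [("top",t(83,54),(.08,.1,.095)),("top",t(354,103),(.08,-.1,.095)),("top",t(317,321),(-.08,-.1,.095)),("top",t(43,269),(-.08,.1,.095)),
  ("side",s(260,136),(-.08,.1,.095)),("side",s(301,250),(-.08,-.1,.095)),("side",s(499,228),(.08,-.1,.095)),("side",s(302,342),(-.08,-.1,0))]:
    q=refine(n,p);print(n,l,np.round(p,1),np.round(q,1)); obs.append((n,l,q if np.hypot(*(q-p))<2 else p))
def T(x,l):
    c,s_=np.cos(x[2]),np.sin(x[2]);return np.array([x[0]+c*l[0]-s_*l[1],x[1]+s_*l[0]+c*l[1],l[2]])
for sel in(("top",),("side",),("top","side")):
    f=lambda x:np.concatenate([proj(C[n],T(x,l))-q for n,l,q in obs if n in sel])
    R_=least_squares(f,[.5,.05,-.15],loss="soft_l1");print(sel,R_.x,np.abs(R_.fun).max(),"hole",T(R_.x,(-.03,.05,.095)),"tab",T(R_.x,(-.1025,0,.045)))
print("hole rays",ray(C["top"],*t(122,214),.095),ray(C["side"],*s(325,155),.095))
print("handle top",ray(C["top"],*t(595,339),.144),ray(C["side"],*s(400,345),.144))
print("stand top",[ray(C["top"],*t(*p),.08)[:2].round(4) for p in((545,308),(613,306),(616,377),(547,380))],[ray(C["side"],*s(*p),.08)[:2].round(4) for p in((345,410),(382,460),(450,437),(414,398))])
print("tab end",ray(C["top"],*t(168,368),.058))
E
python3 m.py
```

```text
top (0.08, 0.1, 0.095) [275.4 133.1] [275.6 132.7]
top (0.08, -0.1, 0.095) [343.1 145.4] [343.1 145.4]
top (-0.08, -0.1, 0.095) [333.9 199.9] [332.7 200.1]
top (-0.08, 0.1, 0.095) [265.4 186.9] [265.7 186.9]
side (-0.08, 0.1, 0.095) [318.4 180.9] [318.  181.2]
side (-0.08, -0.1, 0.095) [330.9 215.4] [330.9 215.4]
side (0.08, -0.1, 0.095) [390.9 208.7] [391.6 209.4]
side (-0.08, -0.1, 0) [331.2 243.3] [329.6 241.3]
('top',) [ 0.61242684  0.04068786 -0.19330628] 0.7385691775626242 hole [0.59259084 0.09551972 0.095     ] tab [0.51183596 0.06037858 0.045     ]
('side',) [ 0.61469581  0.0438101  -0.19828335] 2.202655952308106 hole [0.59513296 0.09874001 0.095     ] tab [0.51420418 0.06400123 0.045     ]
('top', 'side') [ 0.61300059  0.04128274 -0.19473502] 2.924942451909317 hole [0.59324295 0.09614289 0.095     ] tab [0.51243794 0.06111717 0.045     ]
hole rays [0.5925406  0.09593926 0.095     ] [0.59550901 0.09844869 0.095     ]
handle top [ 0.49855748 -0.23522614  0.144     ] [ 0.50006847 -0.23615005  0.144     ]
stand top [array([ 0.5239, -0.2108]), array([ 0.5251, -0.2604]), array([ 0.4734, -0.2618]), array([ 0.4715, -0.2116])] [array([ 0.4766, -0.2093]), array([ 0.4781, -0.2614]), array([ 0.5271, -0.258 ]), array([ 0.5237, -0.215 ])]
tab end [0.48229403 0.06459307 0.058     ]
```

```bash
cat >> h.py <<'E'
def go(p,yaw=None):
    "remaining shift in tool axes to world p, and turn to make tool y point at yaw(rad)"
    s=r.read_state();M=R.from_quat(s["eef_rot"]).as_matrix()
    print("t",round(s["time"],2),"tcp",np.round(s["ee_pos"],4),"f",np.round(s["ft_force"],2),"w",round(s["width"],4),"phi",round(np.degrees(np.arctan2(M[1,1],M[0,1])),2),"tilt",np.round(M[:2,2],4))
    print("shift",np.round(M.T@(np.array(p)-s["ee_pos"]),4), "turn",None if yaw is None else np.round(np.arctan2(M[1,1],M[0,1])-yaw,4))
E
python3 -m pendant '[[0,0,0,-0.0935],[0,0,0,-0.0935],[-0.019,-0.034,0,0],[-0.019,-0.034,0,0],[-0.019,-0.034,0,0],[-0.019,-0.034,0,0],[-0.019,-0.034,0,0],[-0.019,-0.034,0,0]]' 0.6 20
python3 -m pendant '[[-0.019,-0.034,0,0],[-0.019,-0.034,0,0],[-0.019,-0.034,0,0],[-0.019,-0.034,0,0],[-0.019,-0.034,0,0],[-0.019,-0.034,0,0],[-0.019,-0.034,0,0],[-0.019,-0.034,0,0]]'
python3 -c "from h import *;go((.499,-.2355,.2),1.3776)"
```

```text
time: 1.87
ee_pos: [0.3052, 0.3563, 0.2336]
eef_rot: [0.097, 0.995, 0.0, 0.0]
ft_force: [0.9, 0.5, 1.4]
width: 0.0525
grip_force: 0.0
time: 2.53
ee_pos: [0.4018, 0.06, 0.2339]
eef_rot: [0.097, 0.995, 0.0, 0.0]
ft_force: [0.9, 0.0, 0.5]
width: 0.0521
grip_force: 0.0
t 2.53 tcp [0.4018 0.06   0.2339] f [0.92 0.02 0.48] w 0.0521 phi 78.9 tilt [0.0008 0.0009]
shift [-0.1523 -0.2713  0.0337] turn -0.0006
```

```bash
python3 -m pendant '[[-0.019,-0.034,0,0],[-0.019,-0.034,0,0],[-0.019,-0.034,0,0],[-0.019,-0.034,0,0],[-0.019,-0.034,0,0],[-0.019,-0.034,0,0],[-0.019,-0.034,0,0],[-0.01,-0.018,0.01,0]]'
python3 -m pendant '[[0,0,0,0],[0,0,0,0],[0,0,0,0]]'
python3 - <<'E'
from h import *
go((.499,-.2355,.106),1.3776)
for n in("top","side"):
    c=cam(n);p=r.read_state()["ee_pos"]
    im=c[0][...,::-1];u,v=proj(c,[.499,-.2355,.144]);print(n,u,v,proj(c,p))
    u,v=int(u),int(v);k=im[max(0,v-45):v+45,u-60:u+60];cv2.imwrite(f"pics/{n}2.png",cv2.resize(k,None,fx=4,fy=4,interpolation=cv2.INTER_CUBIC))
a=[cv2.imread(f"pics/{n}2.png") for n in("top","side")];cv2.imwrite("pics/2.png",cv2.resize(np.hstack(a),(800,300)))
E
```

```text
time: 3.2
ee_pos: [0.4937, -0.2215, 0.2253]
eef_rot: [0.098, 0.995, -0.001, 0.002]
ft_force: [-0.8, 0.1, 0.2]
width: 0.0522
grip_force: 0.0
time: 3.45
ee_pos: [0.4926, -0.216, 0.2235]
eef_rot: [0.097, 0.995, 0.0, -0.0]
ft_force: [0.3, -0.1, 0.4]
width: 0.052
grip_force: 0.0
t 3.45 tcp [ 0.4926 -0.216   0.2235] f [ 0.34 -0.11  0.36] w 0.052 phi 78.92 tilt [-0.0004  0.0005]
shift [-0.0101 -0.0179  0.1175] turn -0.0001
top 403.47131496993836 204.2152962372379 [401.46608269 205.34930467]
side 360.2429303597785 244.1372819252516 [354.48035918 205.9734809 ]
```

View pics/2.png

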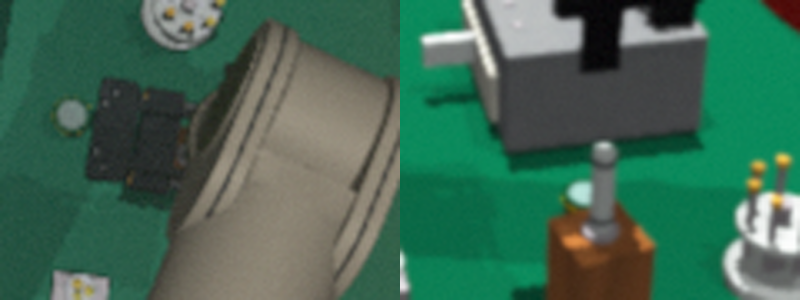

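The arm hides the pin from the top camera. The side view shows it still upright, with the fingers above and behind it. The measured pose agrees, so I'll finish the alignment, descend and grip.

```bash
python3 -m pendant '[[-0.0101,-0.0179,0,0],[0,0,0.03,0],[0,0,0.03,0],[0,0,0.03,0],[0,0,0.0275,0],[0,0,0,0],[0,0,0,0]]'
python3 -m pendant '[[0,0,0,0],[0,0,0,0],[0,0,0,0],[0,0,0,0],[0,0,0,0]]' 0 40
python3 -c "from h import *;go((.499,-.2355,.106),1.3776)"
```

```text
time: 4.13
ee_pos: [0.4988, -0.2353, 0.1061]
eef_rot: [0.096, 0.995, 0.0, -0.001]
ft_force: [0.0, 0.1, 1.7]
width: 0.0523
grip_force: 0.0
time: 4.55
ee_pos: [0.4995, -0.2364, 0.1067]
eef_rot: [0.097, 0.995, 0.0, 0.001]
ft_force: [-0.1, 0.5, 1.0]
width: 0.0265
grip_force: 0.0
t 4.55 tcp [ 0.4995 -0.2364  0.1067] f [-0.07  0.53  1.04] w 0.0265 phi 78.9 tilt [0.0012 0.    ]
shift [0.0007 0.0008 0.0007] turn -0.0005
```

```bash
python3 -m pendant '[[0,0,0,0],[0,0,0,0],[0,0,0,0],[0,0,0,0],[0,0,0,0]]'
python3 -c "from h import *;go((.499,-.2355,.106),1.3776)"
```

```text
time: 4.97
ee_pos: [0.4992, -0.2363, 0.1062]
eef_rot: [0.097, 0.995, 0.0, 0.0]
ft_force: [-0.3, 2.1, 2.5]
width: 0.0142
grip_force: 40.0
t 4.97 tcp [ 0.4992 -0.2363  0.1062] f [-0.31  2.08  2.54] w 0.0142 phi 78.9 tilt [0.0002 0.0002]
shift [0.0004 0.0007 0.0002] turn -0.0005
```

```bash
python3 -m pendant '[[0,0,-0.02,0],[0,0,-0.025,0],[0,0,-0.025,0],[0,0,-0.025,0],[0,0,-0.025,0],[0,0,0,0],[0,0,0,0]]'
python3 - <<'E'
from h import *
go((.594,.097,.226),1.3776)
ks=[]
for n,z in(("top",8),("side",8)):
    L=[cam(n) for _ in range(8)];im=np.mean([l[0] for l in L],0);np.save(f"avg_{n}.npy",im)
    u,v=[int(round(q)) for q in proj(L[0],(.594,.097,.095))]
    w=im[v-10:v+11,u-12:u+13].mean(2);d=np.abs(w-np.median(w));d[d<12]=0
    yy,xx=np.mgrid[v-10:v+11,u-12:u+13]
    m=(np.hypot(xx-u,yy-v)<6);d=d*m
    c=(d*xx).sum()/d.sum(),(d*yy).sum()/d.sum()
    print(n,(u,v),c,ray(L[0],*c,.095)); ks.append(cv2.resize(im[v-15:v+16,u-20:u+20].astype(np.uint8)[...,::-1],(400,310),interpolation=cv2.INTER_NEAREST))
cv2.imwrite("pics/3.png",np.hstack(ks))
E
```

```text
time: 5.55
ee_pos: [0.4996, -0.2366, 0.2268]
eef_rot: [0.097, 0.995, 0.0, 0.001]
ft_force: [-1.2, -0.3, -1.2]
width: 0.0142
grip_force: 40.0
t 5.55 tcp [ 0.4996 -0.2366  0.2268] f [-1.15 -0.25 -1.24] w 0.0142 phi 78.9 tilt [ 0.002  -0.0002]
shift [-0.0284  0.3455  0.0009] turn -0.0006
top (285, 173) (np.float64(285.30795262267344), np.float64(173.39678510998306)) [0.59175114 0.09541368 0.095     ]
side (338, 187) (np.float64(338.11001061195606), np.float64(186.63724796604174)) [0.59539841 0.09838548 0.095     ]
```

View pics/3.png

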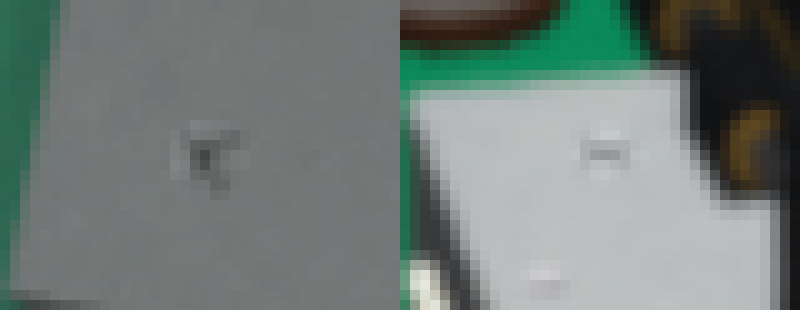

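```bash
python3 -m pendant '[[-0.003,0.035,0,0],[-0.003,0.035,0,0],[-0.003,0.035,0,0],[-0.003,0.035,0,0],[-0.003,0.035,0,0],[-0.003,0.035,0,0],[-0.003,0.035,0,0],[-0.003,0.035,0,0]]'
python3 -m pendant '[[-0.003,0.035,0,0],[-0.0014,0.0305,0.0,0],[0,0,0.008,0],[0,0,0,0],[0,0,0,0]]'
python3 - <<'E'
from h import *
go((.594,.097,.226),1.3776)
ks=[]
p=r.read_state()["ee_pos"]
for n in("top","side"):
    L=[cam(n) for _ in range(8)];im=np.mean([l[0] for l in L],0);np.save(f"avg2_{n}.npy",im)
    print(n,"hole",proj(L[0],(.594,.097,.095)),"tip",proj(L[0],p-[0,0,.0962]),"collar",proj(L[0],p-[0,0,.0242]))
    u,v=[int(round(q)) for q in proj(L[0],(.594,.097,.095))]
    print(n,u,v);ks.append(cv2.resize(im[v-40:v+15,u-25:u+25].astype(np.uint8)[...,::-1],(400,440),interpolation=cv2.INTER_CUBIC))
cv2.imwrite("pics/4.png",np.hstack(ks))
E
```

```text
time: 7.02
ee_pos: [0.5768, 0.0356, 0.2262]
eef_rot: [0.097, 0.995, 0.0, 0.0]
ft_force: [1.7, -0.2, -0.2]
width: 0.0142
grip_force: 40.0
time: 7.43
ee_pos: [0.5932, 0.0964, 0.2177]
eef_rot: [0.097, 0.995, -0.001, -0.0]
ft_force: [-0.1, -0.6, -0.9]
width: 0.0142
grip_force: 40.0
t 7.43 tcp [0.5932 0.0964 0.2177] f [-0.08 -0.65 -0.94] w 0.0142 phi 78.87 tilt [-0.0009 -0.001 ]
shift [-0.0007  0.0007 -0.0083] turn -0.001
top hole [284.75589705 172.62275642] tip [284.36456463 171.89573327] collar [282.64418205 168.98025386]
top 285 173
side hole [337.8567159  186.92664271] tip [337.77534578 178.85119247] collar [338.02967473 155.45335583]
side 338 187
```

View pics/4.png

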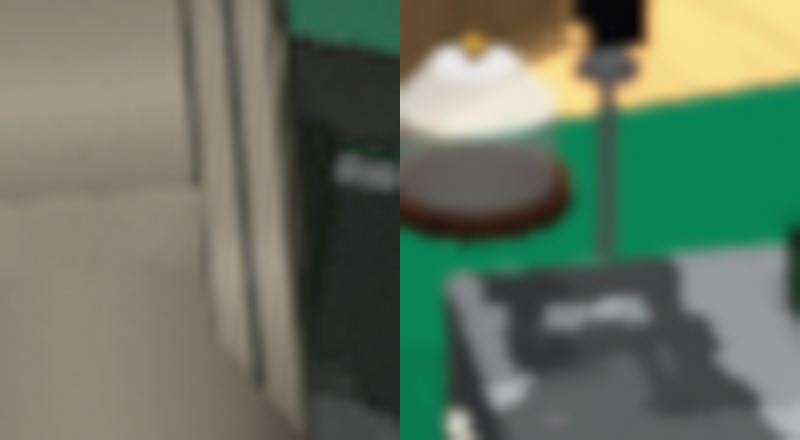

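Top view is blocked by the arm. In the side view the shaft tip is at pixel (338.3,178.7), above the hole at (338.1,186.7), which agrees to about 1 mm. I'll shift slightly toward +y and feel downward.

```bash
python3 -m pendant '[[-0.0003,0.0009,0.012,0],[0,0,0.01,0],[0,0,0,0],[0,0,0,0]]'
python3 -m pendant '[[0,0,0.002,0],[0,0,0.002,0],[0,0,0.001,0],[0,0,0.0,0],[0,0,0,0]]'
python3 -c "from h import *;go((.5937,.0972,.1912),1.3776)"
```

```text
time: 8.57
ee_pos: [0.5933, 0.098, 0.1948]
eef_rot: [0.097, 0.995, -0.0, -0.001]
ft_force: [0.5, -0.2, -0.2]
width: 0.014
grip_force: 40.0
time: 8.98
ee_pos: [0.5941, 0.0981, 0.1912]
eef_rot: [0.097, 0.995, 0.0, 0.0]
ft_force: [-0.2, 0.5, -0.8]
width: 0.0143
grip_force: 40.0
t 8.98 tcp [0.5941 0.0981 0.1912] f [-0.18  0.5  -0.79] w 0.0143 phi 78.9 tilt [0.0003 0.0002]
shift [ 0.0002 -0.0009  0.    ] turn -0.0006
```

```bash
python3 -m pendant '[[0,-0.0005,0.001,0],[0,0,0.001,0],[0,0,0,0],[0,0,0,0]]'
python3 -m pendant '[[0,0,0.001,0],[0,0,0.0,0],[0,0,0,0]]'
python3 -c "from h import *;go((.5937,.0972,.1912),1.3776)"
```

```text
time: 9.32
ee_pos: [0.5937, 0.0974, 0.1888]
eef_rot: [0.097, 0.995, -0.0, -0.0]
ft_force: [0.1, -0.3, -0.1]
width: 0.014
grip_force: 40.0
time: 9.57
ee_pos: [0.5938, 0.0974, 0.1878]
eef_rot: [0.097, 0.995, -0.0, -0.0]
ft_force: [0.0, -2.0, -0.5]
width: 0.0139
grip_force: 40.0
t 9.57 tcp [0.5938 0.0974 0.1878] f [ 0.01 -1.97 -0.47] w 0.0139 phi 78.89 tilt [-0.0004 -0.0002]
shift [ 0.     -0.0002 -0.0034] turn -0.0007
```

```bash
python3 -m pendant '[[0,-0.0005,0.001,0],[0,0,0.001,0],[0,0,0,0]]'
python3 -m pendant '[[0,0,0.001,0],[0,0,0.001,0],[0,0,0,0]]'
python3 -c "from h import *;go((.5937,.0972,.1912),1.3776)"
```

```text
time: 9.82
ee_pos: [0.5938, 0.0971, 0.1858]
eef_rot: [0.097, 0.995, 0.0, -0.0]
ft_force: [-0.2, -0.2, -1.0]
width: 0.0139
grip_force: 40.0
time: 10.07
ee_pos: [0.5937, 0.0971, 0.1838]
eef_rot: [0.097, 0.995, 0.0, -0.0]
ft_force: [-0.1, -0.1, -1.8]
width: 0.0141
grip_force: 40.0
t 10.07 tcp [0.5937 0.0971 0.1838] f [-0.06 -0.1  -1.79] w 0.0141 phi 78.9 tilt [-0.0001  0.0001]
shift [ 0.      0.     -0.0074] turn -0.0005
```

```bash
python3 -m pendant '[[0,0,0.001,0],[0,0,0.001,0],[0,0,0.001,0],[0,0,0,0]]' | grep -E "pos|ft"
python3 -m pendant '[[0,0,0.001,0],[0,0,0.001,0],[0,0,0.001,0],[0,0,0,0]]' | grep -E "pos|ft"
```

```text
ee_pos: [0.5937, 0.0972, 0.1808]
ft_force: [-0.7, -0.9, -0.7]
ee_pos: [0.5938, 0.0971, 0.1778]
ft_force: [0.1, -0.9, -0.8]
```

```bash
python3 -m pendant '[[0,0,0.001,0],[0,0,0.001,0],[0,0,0,0]]' | grep -E "pos|ft"
```

```text
ee_pos: [0.5938, 0.0971, 0.1758]
ft_force: [-0.9, -1.5, -0.8]
```

```bash
for i in 1; do python3 -m pendant '[[0,0,0.001,0],[0,0,0.001,0],[0,0,0.001,0],[0,0,0,0]]' | grep -E "pos|ft"; done
```

```text
ee_pos: [0.5937, 0.0971, 0.1728]
ft_force: [-1.1, -0.0, -1.2]
```

```bash
python3 -m pendant '[[0,0,0.001,0],[0,0,0.001,0],[0,0,0.001,0],[0,0,0,0]]' | grep -E "pos|ft"
```

```text
ee_pos: [0.5937, 0.0971, 0.1698]
ft_force: [-0.2, -0.5, -1.0]
```

```bash
python3 -m pendant '[[0,0,0.001,0],[0,0,0.001,0],[0,0,0,0]]' | grep -E "pos|ft"
```

```text
ee_pos: [0.5939, 0.0971, 0.1683]
ft_force: [-1.8, -0.6, 4.0]
```

Contact: Fz rose to about 4 N, so the finger is yielding. From here I'll take small steps and check the tray after each.

```bash
cat > tr.py <<'E'
from h import *
s=r.read_state();c=cam("side")
im=c[0].astype(np.uint8);cv2.imwrite(f"pics/tr_{s['time']:.2f}.png",im[...,::-1])
o=r.outline_of("tray_pull","side");print("fz",round(s["ft_force"][2],2),"z",round(s["ee_pos"][2],4),[(round(q["score"],2),np.round(q["bbox"],1).tolist()) for q in o[:2]])
E
python3 -m pendant '[[0,0,0,0],[0,0,0,0],[0,0,0,0]]' | grep -E "pos|ft"; python3 tr.py
python3 -m pendant '[[0,0,0.0005,0],[0,0,0.0005,0],[0,0,0,0],[0,0,0,0]]' | grep -E "pos|ft"; python3 tr.py
```

```text
ee_pos: [0.5939, 0.0971, 0.1683]
ft_force: [-1.9, -0.0, 4.5]
fz 4.51 z 0.1683 [(0.6, [320.6, 217.3, 21.7, 33.6])]
ee_pos: [0.5939, 0.0972, 0.1673]
ft_force: [-1.6, -0.7, 5.8]
fz 5.81 z 0.1673 [(0.86, [320.4, 217.8, 19.8, 37.3])]
```

```bash
python3 -m pendant '[[0,0,0.0005,0],[0,0,0,0],[0,0,0,0],[0,0,0,0]]' | grep -E "pos|ft"; python3 tr.py
```

```text
ee_pos: [0.5939, 0.0972, 0.1669]
ft_force: [-1.5, 0.6, 5.9]
fz 5.92 z 0.1669 [(0.56, [268.5, 183.1, 12.2, 12.7]), (0.54, [318.3, 219.4, 20.6, 32.5])]
```

```bash
python3 -m pendant '[[0,0,0.0005,0],[0,0,0,0],[0,0,0,0],[0,0,0,0]]' | grep -E "pos|ft"; python3 tr.py
```

```text
ee_pos: [0.594, 0.0971, 0.1665]
ft_force: [-2.1, -0.1, 6.2]
fz 6.16 z 0.1665 [(0.58, [319.4, 217.5, 23.5, 34.8])]
```

```bash
python3 -m pendant '[[0,0,0.0005,0],[0,0,0,0],[0,0,0,0],[0,0,0,0]]' | grep -E "pos|ft"; python3 tr.py
```

```text
ee_pos: [0.594, 0.0972, 0.166]
ft_force: [-2.1, 0.2, 6.3]
fz 6.28 z 0.166 [(0.74, [317.5, 217.2, 21.7, 37.7])]
```

```bash
python3 -m pendant '[[0,0,0.0005,0],[0,0,0,0],[0,0,0,0],[0,0,0,0]]' | grep -E "pos|ft"; python3 tr.py
```

```text
ee_pos: [0.594, 0.0971, 0.1656]
ft_force: [-2.7, -0.3, 8.2]
fz 8.2 z 0.1656 [(0.73, [319.6, 217.4, 23.9, 36.3]), (0.5, [337.8, 176.5, 9.2, 10.4])]
```

```bash
python3 - <<'E'
import cv2,glob,os,numpy as np
f=max(glob.glob("pics/tr_*.png"),key=os.path.getmtime)
a=[cv2.resize(cv2.imread(p)[150:250,285:385],(400,400),interpolation=cv2.INTER_CUBIC) for p in("pics/side1.png",f)]
cv2.imwrite("pics/5.png",np.hstack(a))
E
```

```text
(no output)
```

View pics/5.png

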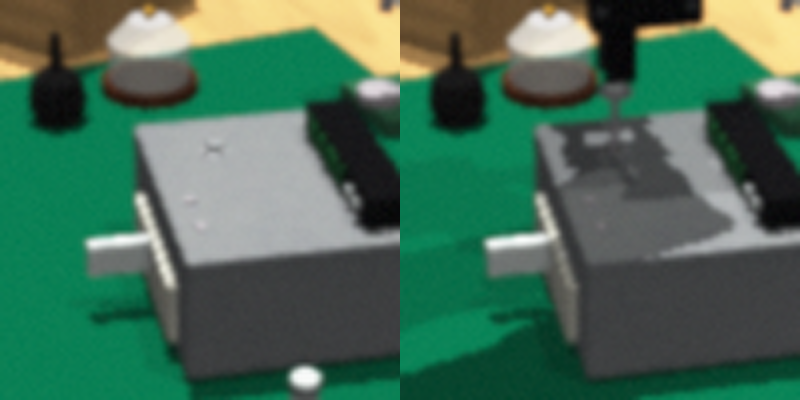

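The tray is still latched: the tab is unchanged at crop x≈487-550. The lateral force of -2.7 N suggests the shaft is rubbing on the wall. I'll relieve that first, then go on in small steps.

```bash
python3 -m pendant '[[0.0005,0,0,0],[0,0,0,0],[0,0,0,0],[0,0,0,0]]' | grep -E "pos|ft"; python3 tr.py
```

```text
ee_pos: [0.5938, 0.0972, 0.1656]
ft_force: [-1.6, -0.7, 5.7]
fz 5.72 z 0.1656 [(0.79, [320.8, 217.9, 19.9, 32.1])]
```

```bash
python3 -m pendant '[[0,0,0.0005,0],[0,0,0,0],[0,0,0,0],[0,0,0,0]]' | grep -E "pos|ft"; python3 tr.py
```

```text
ee_pos: [0.5938, 0.0972, 0.165]
ft_force: [-0.6, -0.4, 6.7]
fz 6.71 z 0.165 [(0.98, [315.6, 217.3, 27.5, 30.2])]
```

```bash
python3 tr.py; python3 tr.py; ls -t pics/tr*|head -1
```

```text
fz 5.48 z 0.165 [(0.75, [313.3, 219.8, 26.6, 32.5])]
fz 5.77 z 0.165 [(0.65, [314.5, 220.8, 27.0, 33.7])]
pics/tr_15.38.png
```

The tab's left edge moved about 9 px outward (roughly 25 mm), so the tray has sprung. Retracting straight up.

```bash
python3 -m pendant '[[0,0,-0.005,0],[0,0,-0.01,0],[0,0,-0.015,0],[0,0,-0.015,0],[0,0,-0.015,0],[0,0,0,0],[0,0,0,0],[0,0,0,0]]' | grep -E "pos|ft|width"
python3 -c "from h import *;go((.4992,-.2363,.2268),1.3776)"
```

```text
ee_pos: [0.593, 0.0973, 0.2239]
ft_force: [-0.8, 0.7, -0.7]
width: 0.0143
t 16.15 tcp [0.593  0.0973 0.2239] f [-0.78  0.71 -0.71] w 0.0143 phi 78.91 tilt [-0.0008 -0.    ]
shift [ 0.0278 -0.3454 -0.0028] turn -0.0004
```

```bash
python3 -m pendant '[[0.0028,-0.035,-0.003,0],[0.0028,-0.035,0,0],[0.0028,-0.035,0,0],[0.0028,-0.035,0,0],[0.0028,-0.035,0,0],[0.0028,-0.035,0,0],[0.0028,-0.035,0,0],[0.0028,-0.035,0,0]]' | grep -E "pos|ft"
python3 -m pendant '[[0.0028,-0.035,0,0],[0.0026,-0.0304,0,0],[0,0,0,0],[0,0,0,0],[0,0,0,0],[0,0,0,0]]' | grep -E "pos|ft"
python3 -c "from h import *;go((.4992,-.2363,.2268),1.3776)"
```

```text
ee_pos: [0.5162, -0.1745, 0.2267]
ft_force: [0.7, 0.6, -0.9]
ee_pos: [0.5, -0.2348, 0.2269]
ft_force: [0.8, -0.0, -0.6]
t 17.32 tcp [ 0.5    -0.2348  0.2269] f [ 0.82 -0.01 -0.55] w 0.0143 phi 79.02 tilt [-0.0008  0.0007]
shift [ 0.0005 -0.0016  0.0001] turn 0.0016
```

```bash
python3 -m pendant '[[0.0004,-0.0014,0.02,0],[0,0,0.018,0],[0,0,0.005,0],[0,0,0.005,0],[0,0,0.005,0],[0,0,0,0],[0,0,0,0]]' | grep -E "pos|ft"
python3 -c "from h import *;go((.4992,-.2363,.1062),1.3776)"
```

```text
ee_pos: [0.4991, -0.2376, 0.1749]
ft_force: [0.9, 0.3, -0.9]
t 17.9 tcp [ 0.4991 -0.2376  0.1749] f [ 0.85  0.3  -0.87] w 0.0144 phi 78.91 tilt [ 0.0005 -0.0001]
shift [0.0002 0.0013 0.0687] turn -0.0003
```

Tip is about 2 mm inside the bore with no force. Lowering.

```bash
python3 -m pendant '[[0,0.0008,0.008,0],[0,0,0.012,0],[0,0,0.012,0],[0,0,0.012,0],[0,0,0.01,0],[0,0,0.008,0],[0,0,0.003,0],[0,0,0,0]]' | grep -E "pos|ft"
python3 -m pendant '[[0,0,0.001,0],[0,0,0.001,0],[0,0,0,0]]' | grep -E "pos|ft"
python3 -c "from h import *;go((.4992,-.2363,.1062),1.3776)"
```

```text
ee_pos: [0.4985, -0.2368, 0.1086]
ft_force: [-0.4, -0.5, 0.1]
ee_pos: [0.4993, -0.237, 0.1078]
ft_force: [0.6, -0.3, -0.2]
t 18.82 tcp [ 0.4993 -0.237   0.1078] f [ 0.57 -0.35 -0.24] w 0.0144 phi 78.9 tilt [0.0007 0.    ]
shift [0.0002 0.0007 0.0016] turn -0.0006
```

```bash
python3 -m pendant '[[0,0,0.0005,0],[0,0,0.0005,0],[0,0,0.0003,0],[0,0,0,0],[0,0,0,0],[0,0,0,0]]' | grep -E "pos|ft"
python3 -c "from h import *;go((.4992,-.2363,.1062),1.3776)"
```

```text
ee_pos: [0.4991, -0.2369, 0.1063]
ft_force: [0.1, 0.4, 0.5]
t 19.32 tcp [ 0.4991 -0.2369  0.1063] f [0.1  0.39 0.52] w 0.0142 phi 78.9 tilt [0.0001 0.0001]
shift [-0.      0.0006  0.0001] turn -0.0005
```

```bash
python3 -m pendant '[[0,0,0,0],[0,0,0,0],[0,0,0,0],[0,0,0,0],[0,0,0,0]]' 0.5 | grep -E "pos|ft|width"
python3 -m pendant '[[0,0,-0.01,0],[0,0,-0.03,0],[0,0,-0.035,0],[0,0,-0.035,0],[0,0,0,0],[0,0,0,0],[0,0,0,0]]' | grep -E "pos|ft|width"
python3 - <<'E'
from h import *
L=[cam("side") for _ in range(4)];c=L[0];im=np.mean([l[0] for l in L],0).astype(np.uint8)
o=r.outline_of("tray_pull","side")[:2];print([(round(q["score"],2),np.round(q["bbox"],1).tolist()) for q in o])
b=cv2.imread("pics/side1.png")[...,::-1]
cv2.imwrite("pics/6.png",np.hstack([cv2.resize(k[200:310,285:395],(400,400),interpolation=cv2.INTER_CUBIC)[...,::-1] for k in(b,im)]))
a=-.194;ex=np.array([np.cos(a),np.sin(a),0]);P=np.array([.613,.0413,0])
for out in(0,.025):
    for e in(-.125-out,-.08-out): print(out,e,proj(c,P+ex*e+[0,0,.058]))
go(P-ex*.1325+[0,0,.2],np.pi/2+a)
E
```

```text
ee_pos: [0.499, -0.2369, 0.1063]
ft_force: [-0.2, -0.1, -0.1]
width: 0.0384
ee_pos: [0.4989, -0.2367, 0.2163]
ft_force: [0.3, -0.4, -1.3]
width: 0.0434
[(0.7, [315.4, 219.2, 30.4, 32.9])]
0 -0.125 [308.10382657 210.09554873]
0 -0.08 [323.95577593 208.48965621]
0.025 -0.15 [299.2123283  210.99630801]
0.025 -0.10500000000000001 [315.17323377 209.37937762]
t 20.57 tcp [ 0.4986 -0.2367  0.2154] f [ 0.55 -0.32 -0.38] w 0.0437 phi 78.89 tilt [-0.0016  0.0003]
shift [0.0738 0.2949 0.0155] turn 0.0001
```

View pics/6.png

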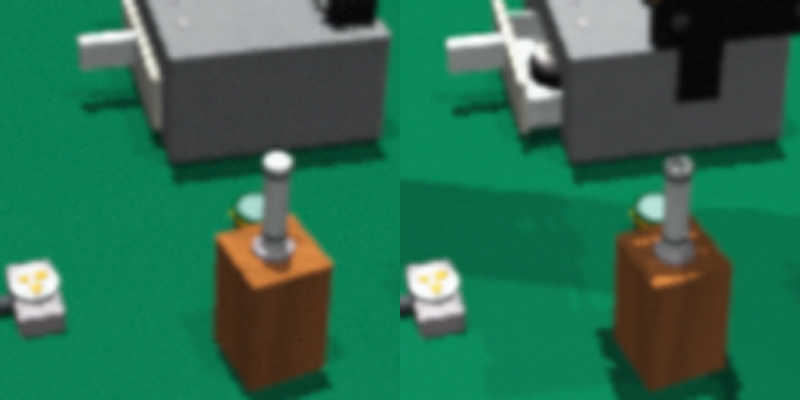

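Right panel: the pin stands with its collar flat on the block as before, around (675,250), and the tray is visibly out. Now the tab.

```bash
python3 -m pendant '[[0.009,0.037,0,0],[0.009,0.037,0,0],[0.009,0.037,0,0],[0.009,0.037,0,0],[0.009,0.037,0,0],[0.009,0.037,0,0],[0.009,0.037,0,0],[0.0085,0.036,0,0]]' | grep -E "pos|ft"
python3 -m pendant '[[0,0,0.03,0],[0,0,0.03,0],[0,0,0.03,0],[0,0,0,0],[0,0,0,0],[0,0,0,0]]' | grep -E "pos|ft|width"
python3 - <<'E'
from h import *
a=-.194;ex=np.array([np.cos(a),np.sin(a),0]);P=np.array([.613,.0413,0])
go(P-ex*.130+[0,0,.042],np.pi/2+a)
L=[cam("side") for _ in range(4)];im=np.mean([l[0] for l in L],0).astype(np.uint8)
print([proj(L[0],P-ex*x+[0,0,z]) for x,z in((.1275,.058),(.15,.058))])
cv2.imwrite("pics/7.png",cv2.resize(im[150:260,255:375],(720,600),interpolation=cv2.INTER_CUBIC)[...,::-1])
E
```

```text
ee_pos: [0.4849, 0.0682, 0.216]
ft_force: [1.9, 0.3, 0.3]
ee_pos: [0.4864, 0.0662, 0.1276]
ft_force: [0.2, -0.4, 1.3]
width: 0.0436
t 21.73 tcp [0.4864 0.0662 0.1276] f [ 0.2  -0.37  1.25] w 0.0436 phi 78.86 tilt [0.001  0.0001]
shift [ 0.001  -0.      0.0856] turn -0.0004
[array([307.21742215, 210.18534653]), array([299.2123283 , 210.99630801])]
```

View pics/7.png

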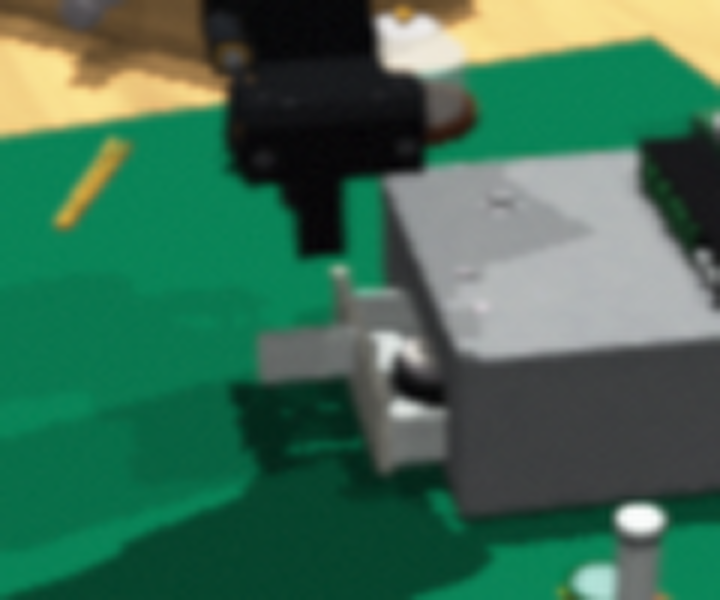

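The tab's free end is at crop x≈258 (pixel 298), which agrees with the predicted 299. I'll grip slightly nearer the free end.

```bash
python3 -m pendant '[[0.006,0,0.02,0],[0,0,0.02,0],[0,0,0.02,0],[0,0,0.015,0],[0,0,0.0105,0],[0,0,0,0],[0,0,0,0]]' | grep -E "pos|ft"
python3 -m pendant '[[0,0,0,0],[0,0,0,0],[0,0,0,0],[0,0,0,0],[0,0,0,0],[0,0,0,0],[0,0,0,0],[0,0,0,0]]' 0 15 | grep -E "pos|ft|width|grip"
```

```text
ee_pos: [0.48, 0.0674, 0.0412]
ft_force: [-0.6, -0.8, 0.8]
ee_pos: [0.4798, 0.0675, 0.0409]
ft_force: [-1.2, 0.0, 3.0]
width: 0.0098
grip_force: 15.0
```

```bash
python3 -m pendant '[[0.003,0,0,0],[0.006,0,0,0],[0.007,0,0,0],[0.007,0,0,0],[0.007,0,0,0],[0.006,0,0,0],[0.004,0,0,0],[0,0,0,0]]' | grep -E "pos|ft|width"
python3 -m pendant '[[0.002,0,0,0],[0.001,0,0,0],[0.001,0,0,0],[0,0,0,0]]' | grep -E "pos|ft|width"
```

```text
ee_pos: [0.4394, 0.0753, 0.0408]
ft_force: [-1.0, -2.6, 4.8]
width: 0.0099
ee_pos: [0.4364, 0.0759, 0.0408]
ft_force: [-1.2, -3.1, 6.3]
width: 0.0099
```

```bash
python3 -m pendant '[[0.001,0,0,0],[0.0005,0,0,0],[0,0,0,0]]' | grep -E "pos|ft|width"
```

```text
ee_pos: [0.4352, 0.0762, 0.0408]
ft_force: [0.5, -3.0, 5.1]
width: 0.0098
```

```bash
python3 -m pendant '[[0.001,0,0,0],[0,0,0,0],[0,0,0,0]]' | grep -E "pos|ft"; python3 -m pendant '[[0.001,0,0,0],[0,0,0,0],[0,0,0,0]]' | grep -E "pos|ft"
```

```text
ee_pos: [0.4352, 0.0762, 0.0409]
ft_force: [6.4, -4.2, -1.5]
ee_pos: [0.4351, 0.0762, 0.041]
ft_force: [10.9, -4.9, -6.7]
```

```bash
python3 -m pendant '[[0.001,0,0,0],[0,0,0,0],[0,0,0,0]]' | grep -E "pos|ft"; python3 tr.py;  python3 tr.py
```

```text
ee_pos: [0.4349, 0.0762, 0.0411]
ft_force: [14.9, -6.8, -9.5]
fz -9.54 z 0.0411 [(0.68, [306.2, 222.1, 46.4, 36.9])]
fz -9.79 z 0.0411 [(0.56, [314.0, 222.1, 32.7, 33.0])]
```

The stop is felt: motion halted and force climbed. I'll relax the commanded overtravel, open and lift.

```bash
python3 -m pendant '[[-0.001,0,0,0],[-0.001,0,0,0],[0,0,0,0],[0,0,0,0]]' | grep -E "pos|ft"
python3 -m pendant '[[0,0,0,0],[0,0,0,0],[0,0,0,0],[0,0,0,0],[0,0,0,0],[0,0,0,0]]' 0.45 | grep -E "pos|ft|width"
python3 -m pendant '[[0,0,-0.01,0],[0,0,-0.03,0],[0,0,-0.035,0],[0,0,-0.035,0],[0.02,0,-0.03,0],[0,0,0,0],[0,0,0,0],[0,0,0,0]]' | grep -E "pos|ft|width"
python3 - <<'E'
from h import *
a=-.194;ex=np.array([np.cos(a),np.sin(a),0]);P=np.array([.613,.0413,0])
L=[cam("side") for _ in range(4)];im=np.mean([l[0] for l in L],0).astype(np.uint8)
print([proj(L[0],P-ex*x+[0,0,.058]) for x in(.193,.195,.148,.15)],r.read_state()["time"])
cv2.imwrite("pics/8.png",cv2.resize(im[150:320,240:450],(741,600),interpolation=cv2.INTER_CUBIC)[...,::-1])
E
```

```text
ee_pos: [0.4349, 0.0762, 0.0409]
ft_force: [4.5, -3.9, 2.3]
ee_pos: [0.4339, 0.0766, 0.0406]
ft_force: [-0.5, -0.3, -0.1]
width: 0.037
ee_pos: [0.4144, 0.0802, 0.1808]
ft_force: [0.2, 0.6, 0.3]
width: 0.0392
[array([283.77494411, 212.56020271]), array([283.05245076, 212.63339539]), array([299.92589963, 210.92401918]), array([299.2123283 , 210.99630801])] 27.0833
```

View pics/8.png

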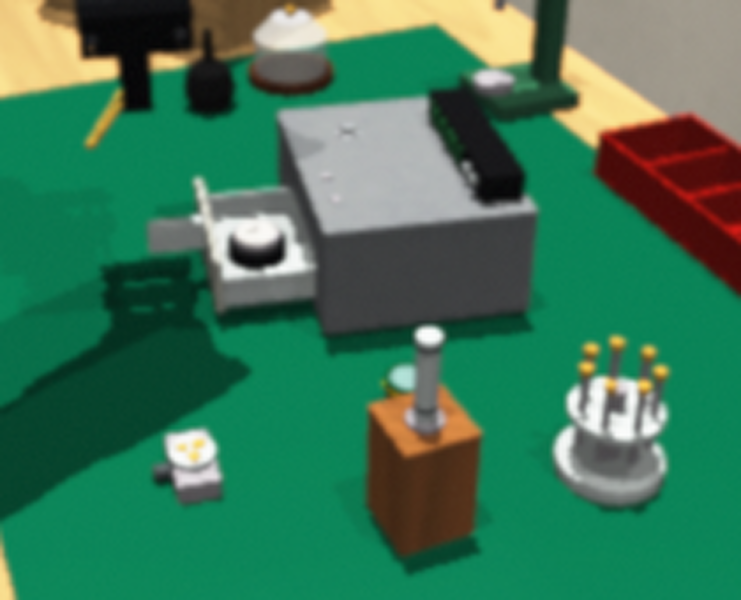

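The tray is fully out, with the tab end at crop x≈148 (pixel 282; 283 expected). The pin is seated, the bystanders visible in this view have not moved, and the gripper is clear. Handing in.

```bash
python3 -c "from bench import r;print(r.close_job())"
```

```text
the job is handed in; nothing more can be done
None
```

The job is handed in at about 27 s: the latch gave at about 7 N, the pin is back in its stand with its collar down, and the tray is out to its stop and released. The other things looked unmoved in the last side view; the driver was out of that frame, and the arm never went near it.

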